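# Park the checked turbine wheel and turn its sign to green

### The job

The large turbine wheel standing on the bench in front of the rack has passed inspection: with the fingertips, slide it along the bench into the empty V nest until it rests against both sides of the V, then flip that nest's sign paddle over like a page, from red to green, so that it lies fully over on the other side. The finished blades must not be picked up: only push the wheel, never lift or tip it. Leave the other two wheels, their green signs and the things round about as they are.

Things in the scene. Friction and masses are not known exactly. Their poses are not given: they have to be found in the camera images.
- wheel_mid (a point): the large bare-metal turbine wheel to be pushed: 60 mm across, 31 mm high, about 0.12 kg, standing flat on its back plate (a 60 mm disc 10 mm thick; blades out to the same radius up to 24 mm high, then the hub). Point on its axis, 15 mm above the bench. It starts 65 to 85 mm in front of the empty nest, up to 35 mm to either side
- bay_a: the empty V nest with its sign (fixed), one of three alike, 115 mm apart on one rail; it is the left one or the middle one. Origin on the bench, where the large wheel's centre stands when home against both sides of the V. x points level into the nest, away from its mouth, towards its sign; y to the left looking that way; z up
- vee_a (a point): where the sides of the empty V (grey plastic, 8 mm thick, 22 mm high) meet, at their top: x = 42 mm in the frame of bay_a. The sides run at 45 degrees to the x axis out to x = 7 mm, y = +-35 mm, so the wheel stands half out of the mouth when home. Behind lies the aluminium rail, 30 mm square, x = 58 to 88 mm
- plate_a (a point): middle of the top edge of the sign's fixed back plate, 75 mm above the bench, x = 84 mm in the frame of bay_a. The plate is 98 mm wide along y, 3 mm thick, and leans back 20 degrees (top away from the mouth); its left half is painted green, its right half red. The hinged paddle lies in front of it
- tag_a (a joint): hinge of the empty nest's paddle, which turns like a page about a pin in the middle of the sign, through the side towards the mouth. 0 = lying to the left (+y), red in front, where it starts (up to 0.25 ajar, falling back); pi/2 = pointing out to the mouth; pi = lying to the right (-y), green in front. It turns freely and falls by its weight to the side it is nearer
- pivot_a (a point): point on the pivot pin of that paddle, 99 mm above the bench, x = 86 mm, y = 0 in the frame of bay_a. The pin leans back 20 degrees like the plate. The paddle is a 3 mm thick rectangle, 5 to 49 mm from the pin, 35 g; its top edge is 110 mm, its bottom edge 40 mm above the bench
- grip_a (a point): point of the same paddle 40 mm from the pin (9 mm inside its outer edge), 99 mm above the bench at joint value 0, middle of its thickness; it swings with the paddle. Here, above the back plate, the top 35 mm of the paddle stands free, so a fingertip lowered behind it can swing it from behind
- bay_b: nest and sign like bay_a, same axes, holding the 50 mm turbine wheel; its paddle already lies to the right, green
- bay_c: nest and sign like bay_a, same axes, holding the 45 mm turbine wheel; always the right-hand one; its paddle already lies to the right, green
- tag_b (a joint): hinge of bay_b's paddle, values as tag_a; it stands at pi (green) and must stay
- tag_c (a joint): hinge of bay_c's paddle, values as tag_a; it stands at pi (green) and must stay
- wheel_b: turbine wheel 50 mm across, 31 mm high, home in bay_b, to be left alone; origin at the centre of its underside
- wheel_c: turbine wheel 45 mm across, 31 mm high, home in bay_c, to be left alone; origin at the centre of its underside
- oiler: brass pump oil can, 43x72x125 mm, standing to the right, to be left alone; origin at its underside
- grease: white grease pot with red lid, 64 mm across, 62 mm high, to the left, to be left alone; origin at its underside
- seal_box: small blue box, 55x85x23 mm, to the right, to be left alone; origin at its underside

How it is judged:
By the outcome, as a careful person would: the job done as asked, in the order asked, and still so for the second after the job is handed in, with the robot touching nothing.
It also fails if it takes over 48 s, if anything falls off the work surface, if the arm or the gripper's body presses on something with over 40 N, if the wrist force passes 120 N, or if a joint passes its speed limit or range.

### The arm

A 6-joint arm with a two-finger parallel gripper is mounted at the origin on a cart in front of the work surface, level with it; the furniture and walls round the work are solid. World frame = base frame: x ahead of the robot, y to its left, z up, the work surface at z = 0. Lengths are in m, angles in degrees, forces in N, time in s.
With the tool pointing down it reaches from about 0.35 to 0.925 m from the base axis. Payload 6.4 kg.
Tool frame: the origin (TCP) lies at the very end of the fingers, on their centre line; the grasp point (between the pads) lies 19 mm behind it; z points along the fingers, x is the direction in which the jaws open and shut, and the axes are right-handed (so a half turn about z gives the same grasp; the last joint's range is limited). The gripper opens to 94 mm and grips with 3 to 60 N. Pads are 16 mm wide; open, the fingers measure 119 mm over their backs; the gripper's body (75 mm by 177 mm) begins 78 mm behind the grasp point.
Start: joints at [-74.318, 14.043, 89.255, -0, 76.702, -9.975], TCP at [0.281, -0.586, 0.205] pointing down, gripper open.
Joint ranges: [-179.41, 179.41], [-58.25, 129.5], [7.25, 145.43], [-54.29, 234.29], [11.92, 165.04], [-157.13, 157.13]. Speed limits (degrees/s): [147.25, 147.25, 180, 180, 180, 180].

### API

Orientations are given as [roll, pitch, yaw] about the fixed x, y, z axes, in that order (R = Rz(yaw) Ry(pitch) Rx(roll)).
In Python, from cell import env gives the robot as it stands.
- The arm moves only by the tool play_rows, never from a script. Its argument "targets" is a list of rows, each a list of 3 entries, a list of its own where there are three numbers: the shift along the tool's x, y, z in m, then the turn, a rotation vector about the tool's x, y, z in degrees, then the opening, from 0 (shut) to 1 (fully open). A call has 1 to 5 rows; each row shifts and turns the pose as measured when the row begins, along the tool's axes as they then stand; what a row does not reach is not made up. A row lasts 1/10 s, in which the tool goes at most 50 mm and 8.59 degrees, less where a joint would pass 70% of its speed; a pose out of reach is approached as far as the arm can. A call with a gripper value outside its range is refused whole. The fingers move at their own pace and stop on an object; "grip_force" is the grip in N (left out, the last holds). Time passes only in rows, so rows that do not move let the fingers close. It gives the time, the measured TCP pose, the force and the opening at its end, in the units of the state.
- env.sense(): the state, without advancing time (a new reading comes with each control period).
- env.snapshot(name): name is "scene" or "top" or "wrist"; returns a dict with "color" (420x560x3 uint8, red, green, blue), "camera_matrix" (3x3 intrinsics, pixels), "k1" (the pictures are not rectified: a ray, as slopes to the right and down, at radius r is drawn at 1 + k1 r^2 times it, then the intrinsics apply), "camera_from_world" (4x4, takes a point from world to camera coordinates). Camera axes: x right, y up, looking along -z (the intrinsics and any distortion apply to the point x, -y, -z); pixel columns grow to the right and rows downward; lengths in m; the calibration is good to about 2 mm. A picture is of the moment at which its call begins. There is no depth.
- env.sign_off(): hands the job in, once; it reports no verdict.
The state is a dict: "time": time; "joints": joint angles; "joint_vel": joint speeds; "joint_torque": joint torques, N m; "position": TCP position; "tcp_rot": TCP orientation; "wrist_force": force on the tool from outside, world axes, zero at the start; "moment": the same for the moment, N m; "opening": finger opening in m.
Only numpy, scipy, OpenCV 4.12 (cv2) and the standard library are available. Lean on these libraries where they do the work, as an engineer would, in place of code of your own. Each camera call takes 0.05 s, during which the arm holds its last target.

## Working session

There is one attempt and no reset: what is moved stays moved. The work goes in short steps, Python scripts to look and compute and a tool call to move; the robot and the scene stay as the last step left them, time stands still between calls to the robot, and variables do not carry over. Pictures are saved under pics/ and viewed, and the job is handed in when it is done.

Besides the shell and the picture viewer there is one more tool, called after "Request:" as name([rows], argument=value, ...), one row to a line, values as JSON. play_rows: Moves the arm, as the interface text tells. Its arguments: {"type":"object","properties":{"targets":{"type":"array","items":{"type":"array"}},"grip_force":{"type":"number"}},"required":["targets"]}

```bash
mkdir -p pics; ls; cat > h.py <<'E'
import numpy as np, cv2
from cell import env
from scipy.spatial.transform import Rotation as R
def snap(n,f):
    s=env.snapshot(n); cv2.imwrite('pics/'+f+'.png',s['color'][:,:,::-1])
    np.savez('pics/'+f+'.npz',c=s['color'],K=s['camera_matrix'],k1=s['k1'],T=s['camera_from_world']); return s
def load(f): return np.load('pics/'+f+'.npz')
def proj(d,P):
    P=np.atleast_2d(P); c=P@d['T'][:3,:3].T+d['T'][:3,3]
    s=np.c_[c[:,0],-c[:,1]]/-c[:,2:3]; r2=(s**2).sum(1,keepdims=True); s=s*(1+d['k1']*r2)
    return s@d['K'][:2,:2].T+d['K'][:2,2]
def ray(d,uv):
    K=d['K']; m=np.linalg.solve(K[:2,:2],np.array(uv,float)-K[:2,2]); s=m.copy()
    for _ in range(30): s=m/(1+d['k1']*(s@s))
    T=d['T']; v=T[:3,:3].T@np.array([s[0],-s[1],-1]); o=-T[:3,:3].T@T[:3,3]; return o,v
def onz(d,uv,z):
    o,v=ray(d,uv); return o+v*(z-o[2])/v[2]
def crop(f,x0,y0,x1,y1,k,out):
    c=load(f)['c'][y0:y1,x0:x1,::-1]; cv2.imwrite('pics/'+out+'.png',cv2.resize(c,None,fx=k,fy=k,interpolation=cv2.INTER_CUBIC))
E
python3 - <<'E'
from h import *
print(env.sense())
for n in('scene','top','wrist'): s=snap(n,n+'0'); print(n,s['camera_matrix'],s['k1'],s['camera_from_world'])
E
```

```text
pics
{'time': 0.0, 'joints': array([-7.43189126e+01,  1.40823742e+01,  8.93241366e+01, -7.45254762e-05,
        7.67007770e+01, -9.97474140e+00]), 'joint_vel': array([ 0.06117218,  0.078318  ,  0.03365282, -0.05422054, -0.01730136,
       -0.03347251]), 'joint_torque': array([ 1.74148685e-03, -4.15832770e+01, -3.14599621e+01,  6.85628713e-02,
        3.33395996e-02, -1.48502127e-04]), 'position': array([ 0.28127371, -0.58533295,  0.2043721 ]), 'tcp_rot': array([-1.79981488e+02,  1.05678618e-01, -6.43441369e+01]), 'wrist_force': array([0.09211552, 0.50705785, 0.12084804]), 'moment': array([0.01528506, 0.0426315 , 0.02063823]), 'opening': 0.09431788665443692}
scene [[406.5631656    0.         283.67168057]
 [  0.         406.5631656  202.07053109]
 [  0.           0.           1.        ]] -0.03065771106266397 [[ 0.9081788   0.41823931 -0.01694543 -0.40166735]
 [-0.33296743  0.74636431  0.57625776  0.34120397]
 [ 0.25366111 -0.51770281  0.81709231 -1.41253163]
 [ 0.          0.          0.          1.        ]]
top [[406.80014669   0.         280.47182219]
 [  0.         406.80014669 207.87770694]
 [  0.           0.           1.        ]] 0.03276030277407631 [[-0.00924875 -0.99986507 -0.01357607 -0.23889291]
 [ 0.98179261 -0.01165592  0.18959805 -0.56421011]
 [-0.18973071 -0.01157534  0.98176793 -0.92045712]
 [ 0.          0.          0.          1.        ]]
wrist [[309.19081685   0.         275.23708924]
 [  0.         309.19081685 207.25443635]
 [  0.           0.           1.        ]] 0.011598391414857119 [[ 0.43266898 -0.90155168 -0.00145358 -0.64903246]
 [ 0.87563133  0.42061215 -0.23739248  0.02379679]
 [ 0.21463298  0.10143957  0.97141273 -0.39012381]
 [ 0.          0.          0.          1.        ]]
```

View pics/scene0.png

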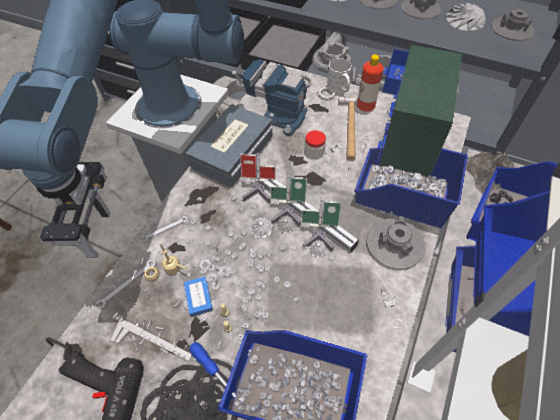

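View pics/top0.png

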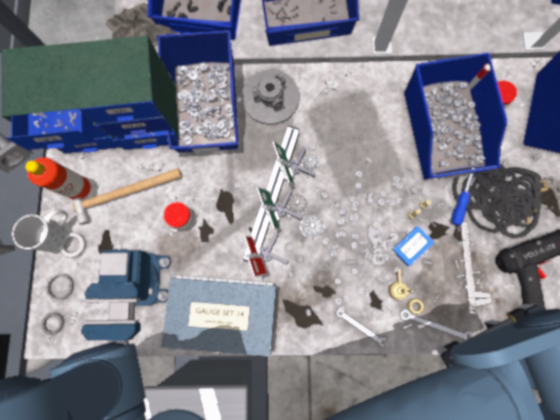

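View pics/wrist0.png

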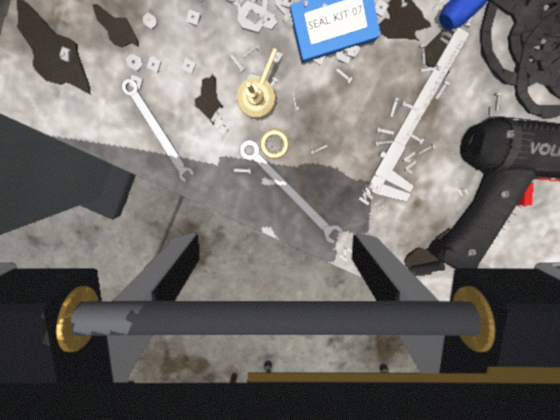

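```bash
python3 - <<'E'
from h import *
crop('top0',215,110,345,300,3.1*1,'t1')
crop('top0',235,200,335,290,7.5,'t2')
crop('scene0',220,140,370,260,5,'s1')
for uv in [(250,265),(295,130),(312,226)]: print(onz(load('top0'),uv,0.03))
E
```

```text
[ 0.42819801 -0.17066444  0.03      ]
[ 0.76673059 -0.28328293  0.03      ]
[ 0.52034587 -0.32055531  0.03      ]
```

View pics/t1.png

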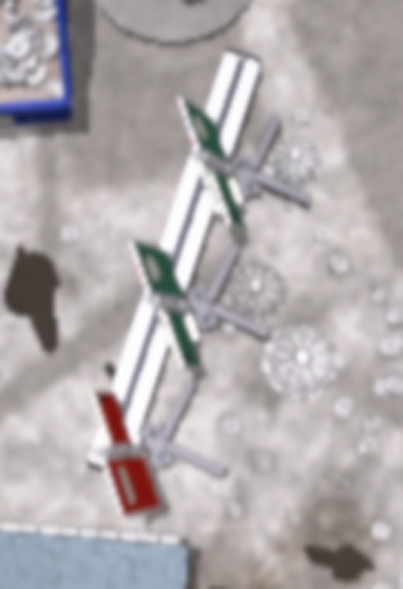

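View pics/t2.png

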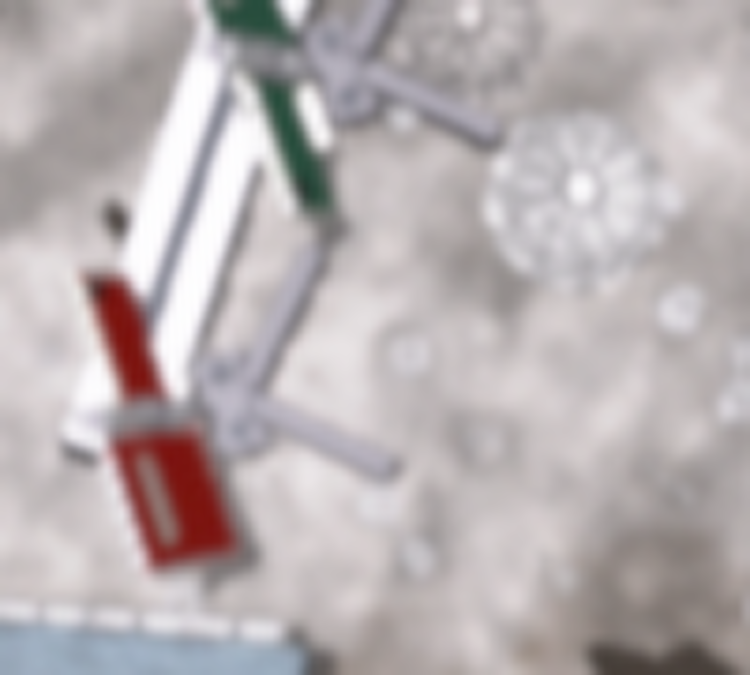

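View pics/s1.png

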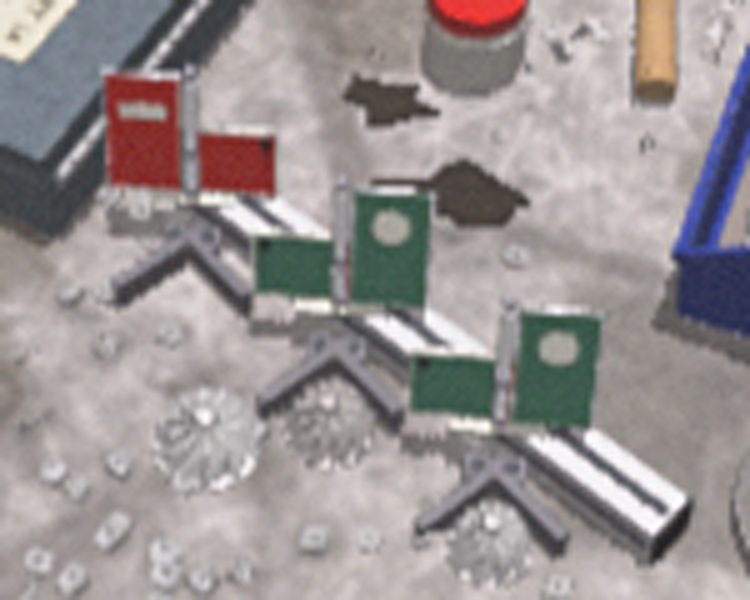

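```bash
python3 - <<'E'
from h import *
crop('top0',240,225,295,285,10,'t3')
crop('scene0',235,150,295,205,12,'s2')
crop('scene0',245,210,280,245,15,'s3')
E
```

```text
(no output)
```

View pics/t3.png

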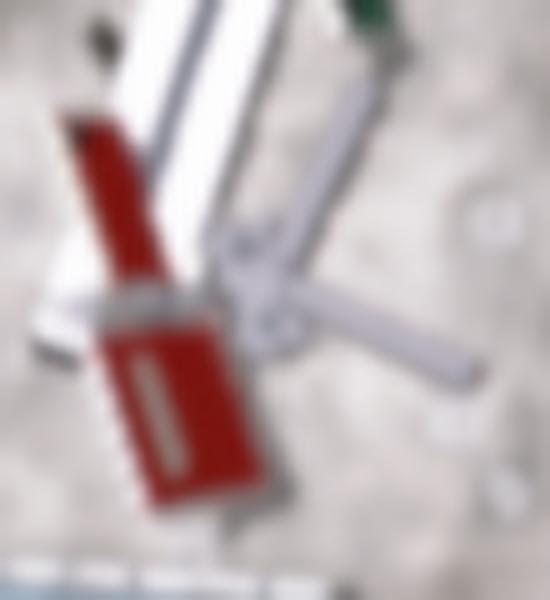

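View pics/s2.png

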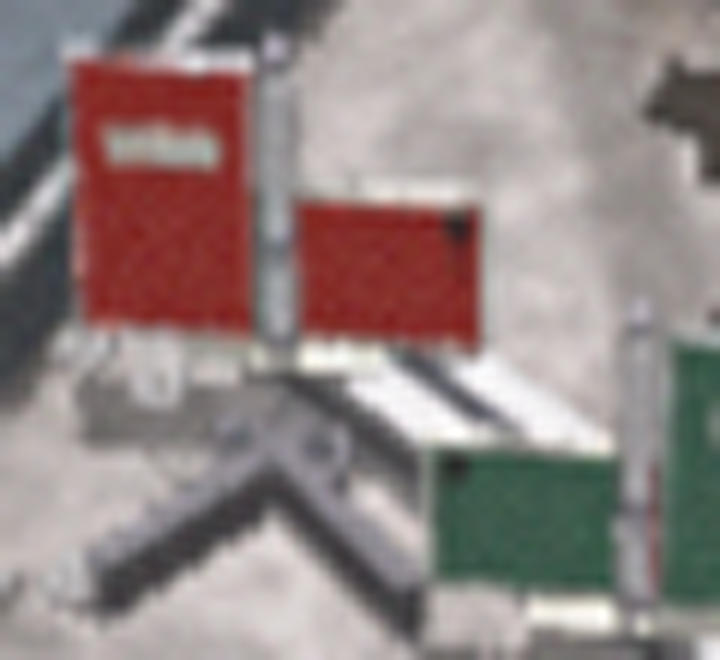

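View pics/s3.png

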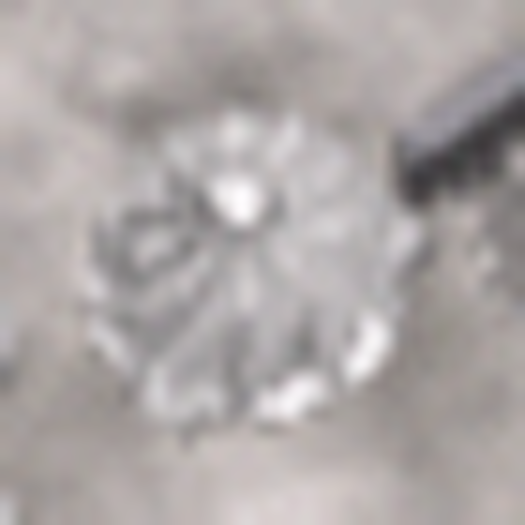

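```bash
cat > fit.py <<'E'
from h import *
from scipy.optimize import least_squares
t=np.deg2rad(20); ax=np.array([np.sin(t),0,np.cos(t)])  # pin, leans back(+x)
piv=np.array([.086,0,.099])
def pad(r,z,th):
    # point on paddle at distance r from pin, height z at joint 0
    b=piv+ax*((z-.099)/np.cos(t)); out=np.array([-np.cos(t),0,np.sin(t)])  # toward mouth, perp to pin
    return b+r*(np.cos(th)*np.array([0,1,0])+np.sin(th)*out)
def W(p,P): 
    c,s=np.cos(p[2]),np.sin(p[2]); P=np.atleast_2d(P)
    return np.c_[p[0]+c*P[:,0]-s*P[:,1],p[1]+s*P[:,0]+c*P[:,1],P[:,2]]
if __name__=='__main__':
    A=load('top0');S=load('scene0')
    f=lambda x,y,k,ox,oy:((x+.5)/k-.5+ox,(y+.5)/k-.5+oy)
    T=lambda x,y:f(x,y,10,240,225)
    Q=lambda x,y:f(x,y,12,235,150)
    obs=[('a',A,T(293,283)),('l',A,T(485,360)),('r',A,T(390,55)),('pr',A,T(62,122)),('ot',A,T(155,510)),('ob',A,T(265,480)),
     ('a',S,Q(278,478)),('l',S,Q(97,582)),('r',S,Q(414,597)),('pr',S,Q(478,200)),('ot',S,Q(72,62)),('ob',S,Q(85,330))]
    def pts(p):
        return dict(a=[.0424,0,.022],l=[.007,.035,.022],r=[.007,-.035,.022],pr=[.084,-.049,.075],ot=pad(.049,.110,p[3]),ob=pad(.049,.040,p[3]))
    def res(p):
        d=pts(p); return np.concatenate([proj(c,W(p,d[n]))[0]-uv for n,c,uv in obs])
    o=least_squares(res,[.46,-.25,np.deg2rad(112),.1],loss='soft_l1')
    print(o.x,np.rad2deg(o.x[2])); print(np.round(res(o.x).reshape(-1,2),1))
    np.save('bay.npy',o.x)
    # wheel hub top
    f2=onz(A,((582+.5)/7.5-.5+235,(190+.5)/7.5-.5+200),.031)
    g2=onz(S,((238+.5)/15-.5+245,(195+.5)/15-.5+210),.031); print('wheel',f2,g2)
    c,s=np.cos(o.x[2]),np.sin(o.x[2])
    for w in(f2,g2): d=w[:2]-o.x[:2]; print('in bay',c*d[0]+s*d[1],-s*d[0]+c*d[1])
E
python3 fit.py
```

```text
[ 0.47460727 -0.25708054  1.90379726 -0.00222236] 109.07954804720299
[[ 0.7 -1.5]
 [ 0.2 -0.4]
 [-0.1  2.9]
 [-1.2 -1.3]
 [-0.4  1.1]
 [ 1.1  1.1]
 [ 0.  -0.7]
 [ 1.1 -0.3]
 [-0.7  0.2]
 [ 1.3  0.5]
 [-0.2 -0.2]
 [-0.2  0.5]]
wheel [ 0.52288422 -0.32095739  0.031     ] [ 0.52230299 -0.32148155  0.031     ]
in bay -0.07614861329838664 -0.02474478224162283
in bay -0.07645398074839113 -0.02402414870127546
```

```bash
cat >> h.py <<'E'
def pose():
    s=env.sense(); return np.array(s['position']),R.from_euler('xyz',s['tcp_rot'],degrees=True),s
def show():
    s=env.sense(); print('t',round(s['time'],2),'pos',np.round(s['position'],4),'rpy',np.round(s['tcp_rot'],1),'F',np.round(s['wrist_force'],1),'open',round(s['opening'],4),'J',np.round(s['joints'],0))
def goto(p,Rt,n=None):
    """print n equal rows (shift in changing tool axes, rotvec) from the present pose"""
    p0,R0,_=pose(); dR=R0.inv()*Rt; rv=dR.as_rotvec(degrees=True); d=np.array(p)-p0
    m=int(np.ceil(max(np.linalg.norm(d)/.048,np.linalg.norm(rv)/8.4,1))) if n is None else n
    print('rows',m,'dist',round(np.linalg.norm(d),4),'ang',round(np.linalg.norm(rv),1))
    for i in range(m):
        Ri=R0*R.from_rotvec(rv*i/m,degrees=True); sh=Ri.inv().apply(d/m)
        print([[float(x) for x in np.round(sh,4)],[float(x) for x in np.round(rv/m,2)]])
def rot(push_yaw,tilt,camfront=True):
    """tool z down, tilted so that it points along push_yaw by tilt deg; jaws across the push"""
    a=np.deg2rad(push_yaw); f=np.array([np.cos(a),np.sin(a),0]); t=np.deg2rad(tilt)
    z=np.cos(t)*np.array([0,0,-1])+np.sin(t)*f
    x=np.array([-np.sin(a),np.cos(a),0])
    if not camfront: pass
    else: x=-x
    y=np.cross(z,x); return R.from_matrix(np.c_[x,y,z])
E
python3 - <<'E'
from h import *
show(); d=load('wrist0'); T=d['T']; o=-T[:3,:3].T@T[:3,3]; p,Rt,_=pose()
print('cam in tool',Rt.inv().apply(o-p),'look',Rt.inv().apply(-T[2,:3]))
for cf in(True,False): print(rot(127,0,cf).as_euler('xyz',degrees=True), rot(127,0,cf).as_matrix())
E
```

```text
t 0.15 pos [ 0.2813 -0.5855  0.2046] rpy [-1.80e+02  1.00e-01 -6.43e+01] F [-0.9  1.1 -0. ] open 0.0939 J [-74.  14.  89.   0.  77. -10.]
cam in tool [-0.00019542 -0.06922197 -0.179048  ] look [-1.10979953e-04  2.37655648e-01  9.71349464e-01]
[180.   0.  37.] [[ 0.79863551  0.60181502  0.        ]
 [ 0.60181502 -0.79863551  0.        ]
 [ 0.          0.         -1.        ]]
[-180.    0. -143.] [[-0.79863551 -0.60181502  0.        ]
 [-0.60181502  0.79863551  0.        ]
 [-0.          0.         -1.        ]]
```

```bash
python3 - <<'E'
from h import *
goto([.564,-.377,.17],rot(126.7,15))
E
```

```text
rows 13 dist 0.3529 ang 101.8
[[-0.005, -0.0265, 0.0027], [0.83, -1.01, -7.72]]
[[-0.0014, -0.0269, 0.0031], [0.83, -1.01, -7.72]]
[[0.0023, -0.0268, 0.0035], [0.83, -1.01, -7.72]]
[[0.006, -0.0262, 0.0038], [0.83, -1.01, -7.72]]
[[0.0095, -0.0251, 0.0041], [0.83, -1.01, -7.72]]
[[0.0128, -0.0235, 0.0042], [0.83, -1.01, -7.72]]
[[0.016, -0.0215, 0.0043], [0.83, -1.01, -7.72]]
[[0.0188, -0.0191, 0.0043], [0.83, -1.01, -7.72]]
[[0.0213, -0.0164, 0.0042], [0.83, -1.01, -7.72]]
[[0.0233, -0.0133, 0.004], [0.83, -1.01, -7.72]]
[[0.025, -0.01, 0.0037], [0.83, -1.01, -7.72]]
[[0.0261, -0.0065, 0.0034], [0.83, -1.01, -7.72]]
[[0.0268, -0.0029, 0.003], [0.83, -1.01, -7.72]]
```

Request:
play_rows([
  [[-0.005, -0.0265, 0.001], [0.83, -1, -7.7], 0.4],
  [[-0.0014, -0.027, 0.001], [0.83, -1, -7.7], 0.4],
  [[0.0023, -0.027, 0.001], [0.83, -1, -7.7], 0.4],
  [[0.006, -0.026, 0.001], [0.83, -1, -7.7], 0.4],
  [[0.0095, -0.025, 0.001], [0.83, -1, -7.7], 0.4],
])

```text
time: 0.65
position: [0.3895, -0.5032, 0.2014]
tcp_rot: [-174.1, 3.5, -24.5]
wrist_force: [0.2, -0.5, -1.1]
opening: 0.0576
```

Request:
play_rows([
  [[0.0128, -0.0235, 0.004], [0.83, -1, -7.7], 0.4],
  [[0.016, -0.0215, 0.004], [0.83, -1, -7.7], 0.4],
  [[0.019, -0.019, 0.004], [0.83, -1, -7.7], 0.4],
  [[0.021, -0.0165, 0.004], [0.83, -1, -7.7], 0.4],
  [[0.0235, -0.0135, 0.004], [0.83, -1, -7.7], 0.4],
])

```text
time: 1.15
position: [0.4994, -0.416, 0.188]
tcp_rot: [-167.4, 2.2, 16.0]
wrist_force: [0.4, 0.5, -0.5]
opening: 0.0377
```

```bash
python3 - <<'E'
from h import *
show()
goto([.564,-.377,.17],rot(126.7,15))
E
```

```text
t 1.15 pos [ 0.4994 -0.416   0.188 ] rpy [-167.4    2.2   16. ] F [ 0.4  0.5 -0.5] open 0.0377 J [-51.  23.  81.   3.  89. -67.]
rows 3 dist 0.0776 ang 20.9
[[0.0245, -0.0053, 0.0064], [0.64, -0.93, -6.88]]
[[0.0251, -0.0022, 0.006], [0.64, -0.93, -6.88]]
[[0.0252, 0.0008, 0.0056], [0.64, -0.93, -6.88]]
```

Request:
play_rows([
  [[0.0245, -0.0053, 0.0064], [0.64, -0.93, -6.9], 0.4],
  [[0.025, -0.0022, 0.006], [0.64, -0.93, -6.9], 0.4],
  [[0.025, 0.0008, 0.0056], [0.64, -0.93, -6.9], 0.4],
  [[0, 0, 0], [0, 0, 0], 0.4],
])

```text
time: 1.55
position: [0.5675, -0.3718, 0.1668]
tcp_rot: [-164.7, -0.2, 37.9]
wrist_force: [-0.6, -0.5, -0.3]
opening: 0.0377
```

```bash
python3 - <<'E'
from h import *
show();snap('wrist','wrist1')
c=load('wrist1')['c'];cv2.imwrite('pics/w1.png',cv2.resize(c[:,:,::-1],(800,600),interpolation=cv2.INTER_CUBIC))
E
```

```text
t 1.55 pos [ 0.5675 -0.3718  0.1668] rpy [-164.7   -0.2   37.9] F [-0.6 -0.5 -0.3] open 0.0377 J [-44.  29.  75.   2.  91. -82.]
```

View pics/w1.png

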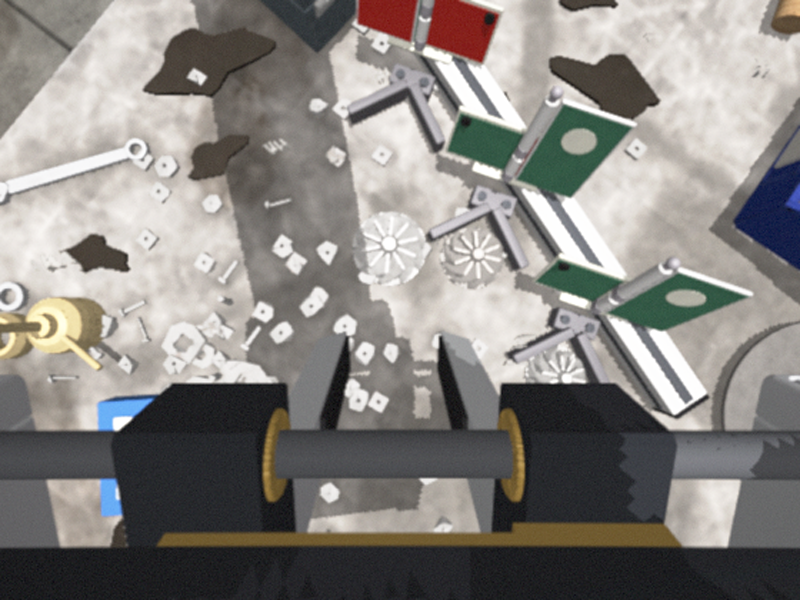

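```bash
python3 - <<'E'
from h import *
crop('wrist1',230,0,360,95,6,'w2')
crop('wrist1',240,130,390,210,5,'w3')
E
```

```text
(no output)
```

View pics/w2.png

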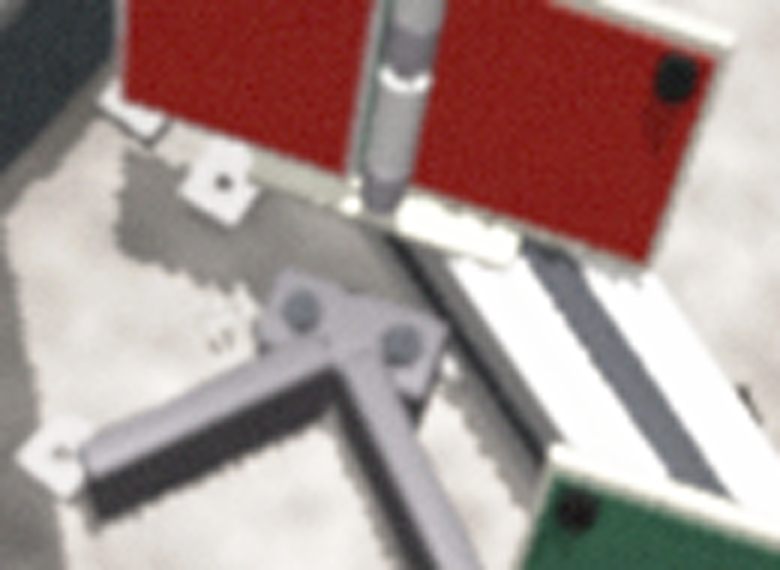

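View pics/w3.png

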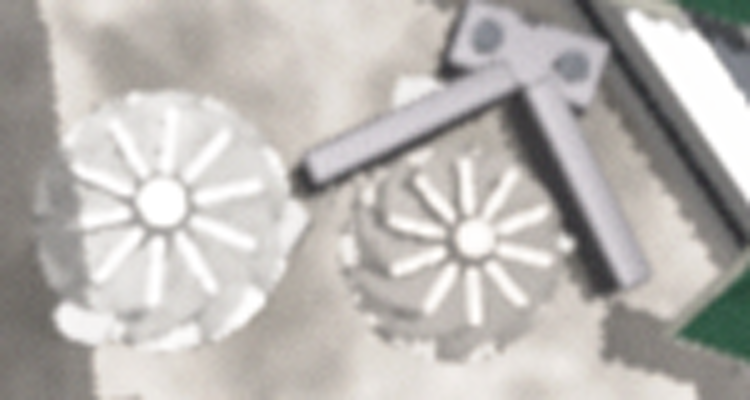

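```bash
cat > fit2.py <<'E'
from fit import *
A=load('top0');S=load('scene0');Wr=load('wrist1')
f=lambda x,y,k,ox,oy:np.array(((x+.5)/k-.5+ox,(y+.5)/k-.5+oy))
T=lambda x,y:f(x,y,10,240,225)
Q=lambda x,y:f(x,y,12,235,150)
U=lambda x,y:f(x,y,6,230,0)
V=lambda x,y:f(x,y,5,240,130)
obs=[('a',A,T(293,283)),('l',A,T(485,360)),('pr',A,T(62,122)),('ot',A,T(155,510)),('ob',A,T(265,480)),
 ('a',S,Q(278,478)),('l',S,Q(97,582)),('r',S,Q(414,597)),('pr',S,Q(478,200)),('ot',S,Q(72,62)),('ob',S,Q(85,330)),
 ('a',Wr,U(335,378)),('l',Wr,U(90,478)),('pr',Wr,U(733,45)),('ob',Wr,U(125,100)),
 ('ba',Wr,V(522,82)),('bl',Wr,V(312,187)),('br',Wr,V(618,292))]
B=dict(a=[.0424,0,.022],l=[.007,.035,.022],r=[.007,-.035,.022],pr=[.084,-.049,.075])
def res(p):
    out=[]
    for n,c,uv in obs:
        if n[0]=='b' : P=W([p[4],p[5],p[2]],B[n[1]])
        elif n in('ot','ob'): P=W(p,pad(.049,.110 if n=='ot' else .040,p[3]))
        else: P=W(p,B[n])
        out.append(proj(c,P)[0]-uv)
    return np.concatenate(out)
o=least_squares(res,[.475,-.257,1.9,.0,.58,-.29],loss='soft_l1'); p=o.x
print(np.round(p,4),np.rad2deg(p[2]))
for (n,c,uv),r in zip(obs,np.round(res(p).reshape(-1,2),1)): print(n,r)
np.save('bay.npy',p)
w=onz(Wr,V(162,203),.031); wb=onz(Wr,V(475,240),.031); w1=onz(A,f(582,190,7.5,235,200),.031)
c,s=np.cos(p[2]),np.sin(p[2])
def inb(w): d=np.array(w)[:2]-p[:2]; return np.round([c*d[0]+s*d[1],-s*d[0]+c*d[1]],4)
print('wheel',w,inb(w),inb(w1),'wheelb',inb(wb),'bayb',inb(p[4:6]))
print('dir',np.rad2deg(np.arctan2(p[1]-w[1],p[0]-w[0])))
E
python3 fit2.py
```

```text
[ 0.4746 -0.2561  1.8954 -0.0053  0.5828 -0.2915] 108.59680432666448
a [ 0.2 -1.6]
l [-0.4 -0.4]
pr [-1.6 -1.6]
ot [-1.2  0.9]
ob [0.4 1. ]
a [ 0.3 -1. ]
l [ 1.3 -0.6]
r [-0.5  0. ]
pr [1.7 0.3]
ot [ 0.3 -0.5]
ob [0.2 0.1]
a [-0.4 -1.7]
l [-0.4  1.3]
pr [0.1 0.4]
ob [-2.1  0.2]
ba [-0.6  0.7]
bl [ 0.5 -0.4]
br [ 0.  -0.2]
wheel [ 0.52448492 -0.32051762  0.031     ] [-0.077  -0.0268] [-0.0769 -0.0251] wheelb [-0.0625 -0.092 ] bayb [-0.0681 -0.0913]
dir 127.75862570535983
```

```bash
python3 - <<'E'
from h import *
show(); goto([.5575,-.3643,.03],rot(127.5,15))
E
```

```text
t 1.6 pos [ 0.5664 -0.3729  0.1673] rpy [-1.648e+02 -1.000e-01  3.770e+01] F [-0.7  0.4 -0.4] open 0.0378 J [-44.  29.  75.   2.  91. -82.]
rows 3 dist 0.1378 ang 0.4
[[-0.0007, 0.0081, 0.0452], [-0.08, -0.01, 0.09]]
[[-0.0007, 0.008, 0.0452], [-0.08, -0.01, 0.09]]
[[-0.0006, 0.0079, 0.0452], [-0.08, -0.01, 0.09]]
```

Request:
play_rows([
  [[-0.0007, 0.008, 0.045], [0, 0, 0], 0.4],
  [[-0.0007, 0.008, 0.045], [0, 0, 0], 0.4],
  [[-0.0007, 0.008, 0.043], [0, 0, 0], 0.4],
  [[0, 0, 0], [0, 0, 0], 0.4],
])

```text
time: 2.0
position: [0.5563, -0.3694, 0.0324]
tcp_rot: [-165.2, 0.0, 37.2]
wrist_force: [-1.4, 0.3, -0.6]
opening: 0.0377
```

```bash
python3 - <<'E'
from h import *
show(); goto([.5575,-.3643,.006],rot(127.5,15),2)
E
```

```text
t 2.0 pos [ 0.5563 -0.3694  0.0324] rpy [-165.2    0.    37.2] F [-1.4  0.3 -0.6] open 0.0377 J [-44.  36.  80.   2.  78. -82.]
rows 2 dist 0.027 ang 0.4
[[0.002, 0.0018, 0.0132], [0.09, -0.04, -0.15]]
[[0.002, 0.0018, 0.0132], [0.09, -0.04, -0.15]]
```

Request:
play_rows([
  [[0.002, 0.002, 0.013], [0, 0, 0], 0.4],
  [[0.002, 0.002, 0.012], [0, 0, 0], 0.4],
  [[0, 0, 0], [0, 0, 0], 0.4],
])

```text
time: 2.3
position: [0.5591, -0.3685, 0.0109]
tcp_rot: [-165.6, -0.0, 36.9]
wrist_force: [1.1, 0.2, 0.3]
opening: 0.0377
```

```bash
python3 - <<'E'
from h import *
show(); snap('wrist','wrist2')
c=load('wrist2')['c'];cv2.imwrite('pics/w4.png',cv2.resize(c[:,:,::-1],(800,600),interpolation=cv2.INTER_CUBIC))
goto([.5575,-.3643,.005],rot(127.5,15),1)
E
```

```text
t 2.3 pos [ 0.5591 -0.3685  0.0109] rpy [-165.6   -0.    36.9] F [1.1 0.2 0.3] open 0.0377 J [-44.  37.  80.   2.  76. -82.]
rows 1 dist 0.0086 ang 0.9
[[0.0012, -0.0032, 0.0079], [0.67, -0.18, -0.52]]
```

View pics/w4.png

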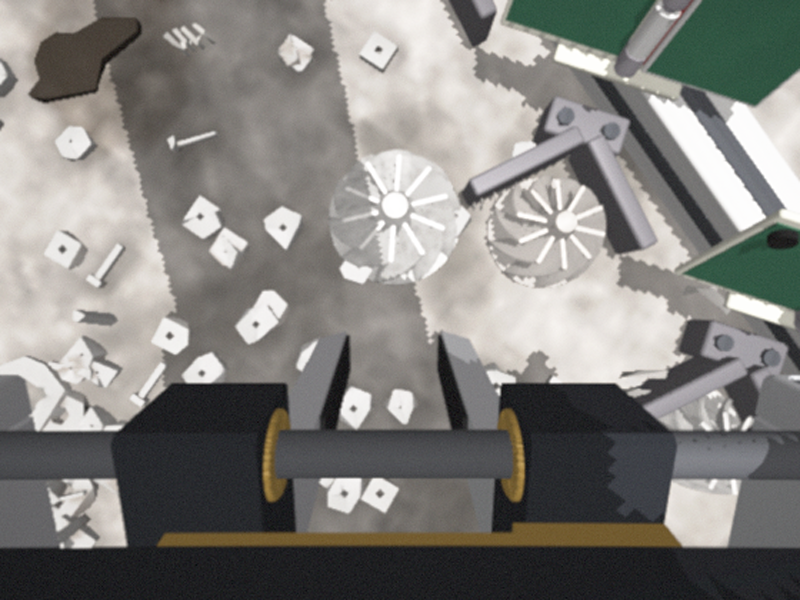

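Request:
play_rows([
  [[0.001, -0.003, 0.004], [0.6, 0, -0.5], 0.4],
  [[0, -0.006, 0.002], [0, 0, 0], 0.4],
  [[0, -0.006, 0.0016], [0, 0, 0], 0.4],
  [[0, 0, 0], [0, 0, 0], 0.4],
])

```text
time: 2.75
position: [0.552, -0.3562, 0.0123]
tcp_rot: [-165.4, -0.2, 37.5]
wrist_force: [0.6, -0.2, -0.5]
opening: 0.0376
```

```bash
python3 - <<'E'
from h import *
show(); goto([.4937,-.281,.006],rot(127.5,15))
E
```

```text
t 2.75 pos [ 0.552  -0.3562  0.0123] rpy [-165.4   -0.2   37.5] F [ 0.6 -0.2 -0.5] open 0.0376 J [-44.  36.  83.   2.  76. -82.]
rows 2 dist 0.0954 ang 0.5
[[-0.0003, -0.0452, 0.015], [0.2, -0.11, 0.02]]
[[-0.0002, -0.0452, 0.0152], [0.2, -0.11, 0.02]]
```

Request:
play_rows([
  [[0, 0, 0.006], [0, 0, 0], 0.4],
  [[0, 0, 0.0], [0, 0, 0], 0.4],
])

```text
time: 2.95
position: [0.5512, -0.3548, 0.0068]
tcp_rot: [-165.5, -0.2, 37.5]
wrist_force: [-0.0, 0.3, 0.3]
opening: 0.0373
```

```bash
python3 - <<'E'
from h import *
show(); goto([.4937,-.281,.006],rot(127.5,15))
E
```

```text
t 2.95 pos [ 0.5512 -0.3548  0.0068] rpy [-165.5   -0.2   37.5] F [-0.   0.3  0.3] open 0.0373 J [-44.  36.  83.   3.  75. -82.]
rows 2 dist 0.0935 ang 0.5
[[-0.0003, -0.0452, 0.0121], [0.23, -0.12, 0.03]]
[[-0.0003, -0.0451, 0.0123], [0.23, -0.12, 0.03]]
```

Request:
play_rows([
  [[0, -0.006, 0.0018], [0, 0, 0], 0.4],
  [[0, -0.006, 0.0018], [0, 0, 0], 0.4],
  [[0, -0.006, 0.0018], [0, 0, 0], 0.4],
  [[0, -0.006, 0.0018], [0, 0, 0], 0.4],
  [[0, -0.006, 0.0018], [0, 0, 0], 0.4],
])

```text
time: 3.45
position: [0.5315, -0.3306, 0.0058]
tcp_rot: [-165.8, -0.2, 37.5]
wrist_force: [-0.1, -6.3, 0.1]
opening: 0.0373
```

```bash
python3 - <<'E'
from h import *
show(); snap('wrist','wrist3')
c=load('wrist3')['c'];cv2.imwrite('pics/w5.png',cv2.resize(c[:,:,::-1],(800,600),interpolation=cv2.INTER_CUBIC))
goto([.4937,-.281,.006],rot(127.5,15),10)
E
```

```text
t 3.45 pos [ 0.5315 -0.3306  0.0058] rpy [-165.8   -0.2   37.5] F [-0.1 -6.3  0.1] open 0.0373 J [-43.  33.  88.   2.  73. -82.]
rows 10 dist 0.0609 ang 0.7
[[-0.0, -0.0059, 0.0015], [0.06, -0.02, 0.01]]
[[-0.0, -0.0059, 0.0015], [0.06, -0.02, 0.01]]
[[-0.0, -0.0059, 0.0015], [0.06, -0.02, 0.01]]
[[-0.0, -0.0059, 0.0015], [0.06, -0.02, 0.01]]
[[-0.0, -0.0059, 0.0015], [0.06, -0.02, 0.01]]
[[-0.0, -0.0059, 0.0015], [0.06, -0.02, 0.01]]
[[-0.0, -0.0059, 0.0015], [0.06, -0.02, 0.01]]
[[-0.0, -0.0059, 0.0015], [0.06, -0.02, 0.01]]
[[-0.0, -0.0059, 0.0015], [0.06, -0.02, 0.01]]
[[-0.0, -0.0059, 0.0015], [0.06, -0.02, 0.01]]
```

View pics/w5.png

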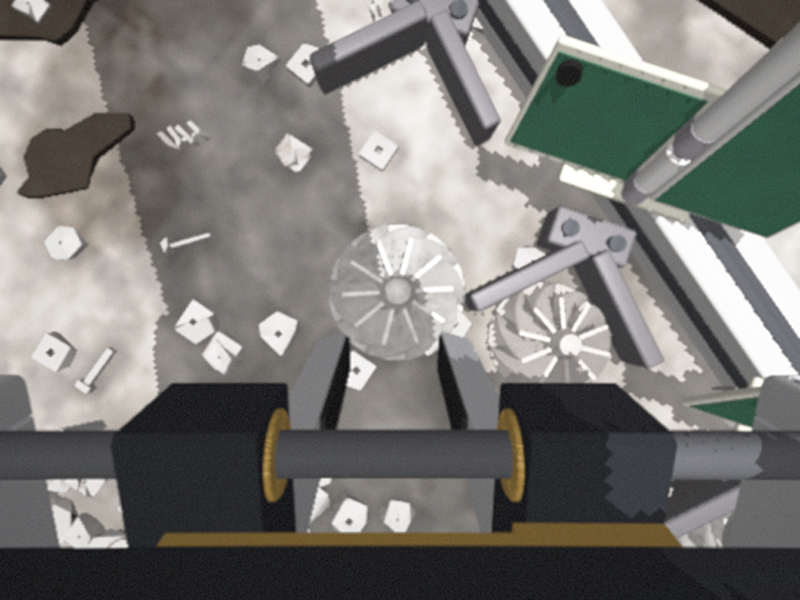

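Request:
play_rows([
  [[0, -0.007, 0.0019], [0, 0, 0], 0.4],
  [[0, -0.007, 0.0019], [0, 0, 0], 0.4],
  [[0, -0.007, 0.0019], [0, 0, 0], 0.4],
  [[0, -0.007, 0.0019], [0, 0, 0], 0.4],
  [[0, -0.007, 0.0019], [0, 0, 0], 0.4],
])

```text
time: 4.0
position: [0.5075, -0.3007, 0.0065]
tcp_rot: [-165.9, -0.1, 37.5]
wrist_force: [0.2, -1.9, 1.8]
opening: 0.0376
```

```bash
python3 - <<'E'
from h import *
show(); snap('wrist','wrist4')
c=load('wrist4')['c'];cv2.imwrite('pics/w6.png',cv2.resize(c[:,:,::-1],(800,600),interpolation=cv2.INTER_CUBIC))
goto([.4937,-.281,.006],rot(127.5,15),5)
E
```

```text
t 4.0 pos [ 0.5075 -0.3007  0.0065] rpy [-1.659e+02 -1.000e-01  3.750e+01] F [ 0.2 -1.9  1.8] open 0.0376 J [-43.  29.  94.   3.  71. -81.]
rows 5 dist 0.0225 ang 0.8
[[0.0001, -0.0043, 0.0011], [0.15, -0.02, 0.01]]
[[0.0001, -0.0043, 0.0011], [0.15, -0.02, 0.01]]
[[0.0001, -0.0043, 0.0012], [0.15, -0.02, 0.01]]
[[0.0001, -0.0043, 0.0012], [0.15, -0.02, 0.01]]
[[0.0001, -0.0043, 0.0012], [0.15, -0.02, 0.01]]
```

View pics/w6.png

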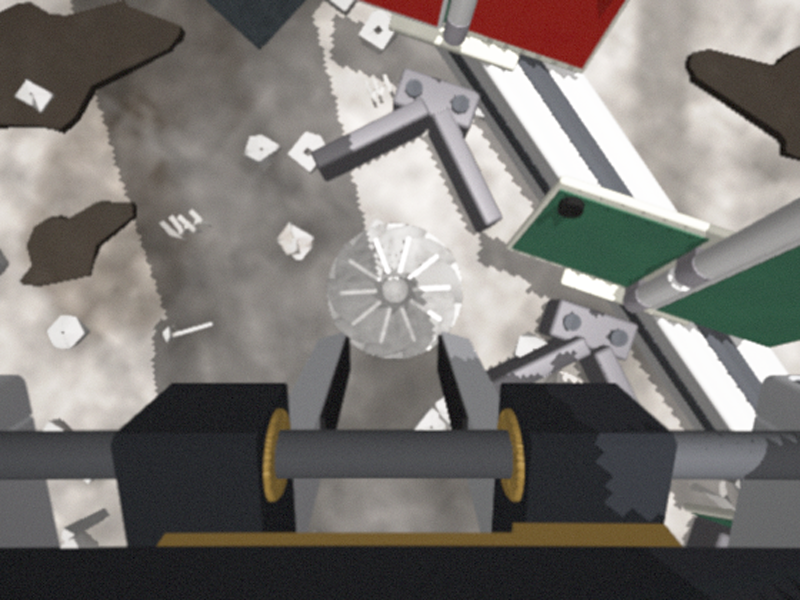

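```bash
cat > wpos.py <<'E'
import sys
from h import *
p=np.load('bay.npy'); c,s=np.cos(p[2]),np.sin(p[2])
def inb(w): d=np.array(w)[:2]-p[:2]; return np.round([c*d[0]+s*d[1],-s*d[0]+c*d[1]],4)
if __name__=='__main__':
    f=sys.argv[1];d=load(f)
    for a in sys.argv[2:]:
        u,v,z=map(float,a.split(',')); w=onz(d,((u+.5)*.7-.5,(v+.5)*.7-.5),z); print(a,np.round(w,4),inb(w))
    print('tcp',inb(pose()[0]))
E
python3 wpos.py wrist4 395,290,.031 433,135,.022 323,180,.022 488,230,.022; python3 wpos.py wrist3 398,290,.031
```

```text
395,290,.031 [ 0.4922 -0.2791  0.031 ] [-0.0275 -0.0094]
433,135,.022 [ 0.4668 -0.221   0.022 ] [ 0.0357 -0.0038]
323,180,.022 [ 0.443  -0.2617  0.022 ] [0.0047 0.0317]
488,230,.022 [ 0.507  -0.2376  0.022 ] [ 0.0071 -0.0366]
tcp [-0.0512 -0.0168]
398,290,.031 [ 0.5171 -0.3084  0.031 ] [-0.0632 -0.0236]
tcp [-0.0512 -0.0168]
```

Request:
play_rows([
  [[0, -0.006, 0.0017], [0, 0, 0], 0.4],
  [[0, -0.006, 0.0017], [0, 0, 0], 0.4],
  [[0, -0.006, 0.0017], [0, 0, 0], 0.4],
  [[0, -0.004, 0.0012], [0, 0, 0], 0.4],
  [[0, -0.003, 0.0009], [0, 0, 0], 0.4],
])

```text
time: 4.55
position: [0.4905, -0.276, 0.0058]
tcp_rot: [-165.8, -0.2, 37.5]
wrist_force: [0.4, -2.3, 2.5]
opening: 0.0373
```

```bash
python3 - <<'E'
from h import *
show(); snap('wrist','wrist5')
c=load('wrist5')['c'];cv2.imwrite('pics/w7.png',cv2.resize(c[:,:,::-1],(800,600),interpolation=cv2.INTER_CUBIC))
E
python3 wpos.py wrist5
```

```text
t 4.55 pos [ 0.4905 -0.276   0.0058] rpy [-165.8   -0.2   37.5] F [ 0.4 -2.3  2.5] open 0.0373 J [-42.  26.  98.   3.  70. -81.]
tcp [-0.0238 -0.0086]
```

View pics/w7.png

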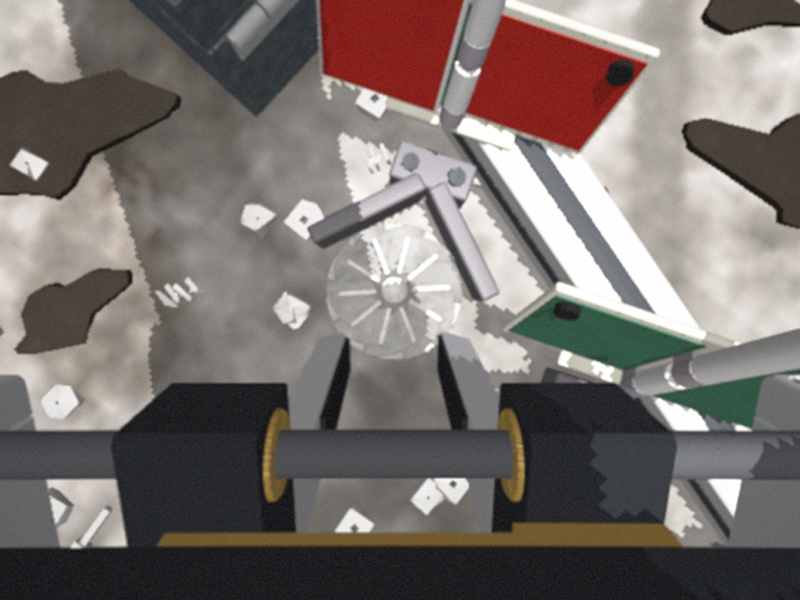

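Request:
play_rows([
  [[0, 0.012, -0.003], [0, 0, 0], 0.4],
  [[0, 0.006, -0.0015], [0, 0, 0], 0.4],
  [[0, 0, 0], [0, 0, 0], 0.4],
])

```text
time: 4.9
position: [0.5005, -0.2893, 0.0046]
tcp_rot: [-165.5, -0.2, 37.6]
wrist_force: [0.4, -0.4, 0.9]
opening: 0.0376
```

```bash
python3 - <<'E'
from h import *
from wpos import *
show(); snap('wrist','wrist6'); snap('top','top6')
c_=load('wrist6')['c'];cv2.imwrite('pics/w8.png',cv2.resize(c_[:,:,::-1],(800,600),interpolation=cv2.INTER_CUBIC))
print(inb(pose()[0]))
T=np.array([p[0]-c*.040-s*0*.001,p[1]-s*.040,.007]); goto(T,rot(108.6,15))
E
```

```text
t 4.9 pos [ 0.5005 -0.2893  0.0046] rpy [-165.5   -0.2   37.6] F [ 0.4 -0.4  0.9] open 0.0376 J [-43.  28.  96.   3.  71. -81.]
[-0.0392 -0.0138]
rows 3 dist 0.014 ang 19.0
[[-0.0044, -0.0014, -0.0005], [0.15, 1.56, 6.13]]
[[-0.0045, -0.0009, -0.0006], [0.15, 1.56, 6.13]]
[[-0.0046, -0.0004, -0.0007], [0.15, 1.56, 6.13]]
```

View pics/w8.png

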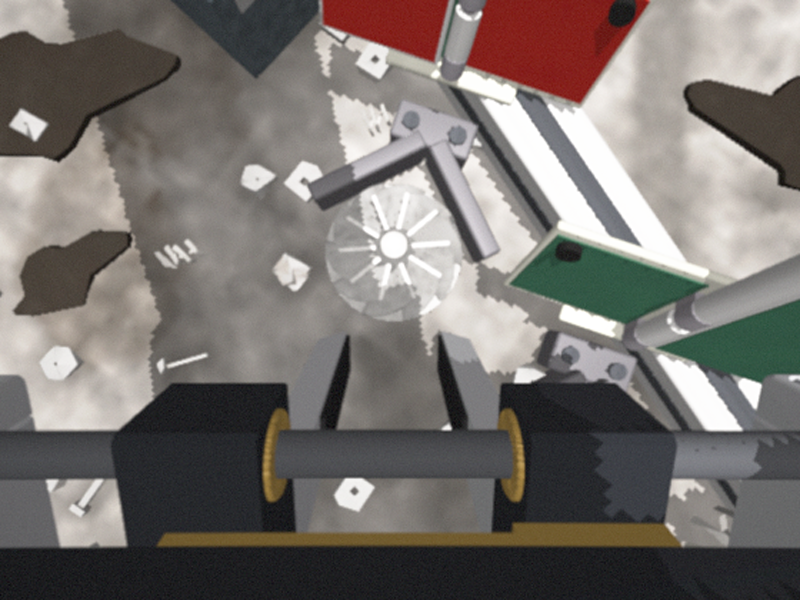

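Request:
play_rows([
  [[-0.0044, -0.0014, -0.001], [0.15, 1.6, 6.1], 0.4],
  [[-0.0045, -0.001, -0.001], [0.15, 1.6, 6.1], 0.4],
  [[-0.0046, -0.0004, -0.001], [0.15, 1.6, 6.1], 0.4],
  [[0, 0, 0], [0, 0, 0], 0.4],
])

```text
time: 5.4
position: [0.486, -0.2919, 0.007]
tcp_rot: [-164.7, -0.1, 18.0]
wrist_force: [-0.4, -0.4, 0.2]
opening: 0.0373
```

```bash
python3 - <<'E'
from h import *
from wpos import *
show(); 
print(inb(pose()[0]))
T=np.array([p[0]-c*.026-s*0*.001,p[1]-s*.026,.006]); goto(T,rot(108.6,15))
E
```

```text
t 5.4 pos [ 0.486  -0.2919  0.007 ] rpy [-1.647e+02 -1.000e-01  1.800e+01] F [-0.4 -0.4  0.2] open 0.0373 J [-46.  26.  99.   7.  70. -67.]
[-0.0376  0.0006]
rows 1 dist 0.0116 ang 0.6
[[0.0005, -0.0109, 0.004], [-0.25, -0.2, -0.53]]
```

Now push gently along the nest axis until the force shows it seated.

Request:
play_rows([
  [[0, -0.006, 0.0018], [0, 0, 0], 0.4],
  [[0, -0.005, 0.0015], [0, 0, 0], 0.4],
  [[0, -0.004, 0.0012], [0, 0, 0], 0.4],
])

```text
time: 5.7
position: [0.4813, -0.2761, 0.0065]
tcp_rot: [-164.8, -0.1, 18.3]
wrist_force: [2.0, -3.3, 1.4]
opening: 0.0378
```

Request:
play_rows([
  [[0, -0.003, 0.0009], [0, 0, 0], 0.4],
])

```text
time: 5.8
position: [0.4813, -0.2747, 0.0071]
tcp_rot: [-165.2, -0.1, 18.4]
wrist_force: [1.0, -9.1, 1.3]
opening: 0.0378
```

Request:
play_rows([
  [[0, -0.003, 0.0009], [0, 0, 0], 0.4],
])

```text
time: 5.9
position: [0.4814, -0.2744, 0.0079]
tcp_rot: [-165.6, -0.1, 18.6]
wrist_force: [-0.9, -9.0, 1.6]
opening: 0.0374
```

```bash
python3 - <<'E'
from h import *
from wpos import *
show(); snap('wrist','wrist7')
print(inb(pose()[0]))
crop('wrist7',190,40,390,260,3.5*.78,'w9')
E
```

```text
t 5.9 pos [ 0.4814 -0.2744  0.0079] rpy [-1.656e+02 -1.000e-01  1.860e+01] F [-0.9 -9.   1.6] open 0.0374 J [-45.  24. 101.   7.  68. -67.]
[-0.0195 -0.0006]
```

View pics/w9.png

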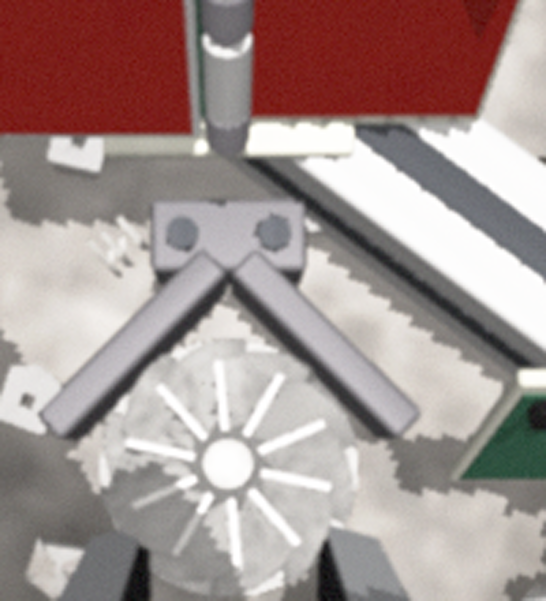

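Request:
play_rows([
  [[0, -0.007, 0.0024], [0.5, 0, 0], 0.4],
])

```text
time: 6.05
position: [0.4809, -0.2731, 0.0093]
tcp_rot: [-166.0, -0.1, 18.7]
wrist_force: [-0.2, -19.1, 3.3]
opening: 0.0377
```

Request:
play_rows([
  [[0, -0.009, 0.003], [0.5, 0, 0], 0.4],
  [[0, -0.009, 0.003], [0, 0, 0], 0.4],
])

```text
time: 6.25
position: [0.4806, -0.2717, 0.0131]
tcp_rot: [-167.8, -0.3, 19.1]
wrist_force: [1.0, -20.6, 1.7]
opening: 0.0377
```

Request:
play_rows([
  [[0, 0.01, -0.002], [0, 0, 0], 0.4],
  [[0, 0.015, -0.003], [0, 0, 0], 0.4],
  [[0, 0.015, -0.004], [0, 0, 0], 0.4],
  [[0, 0, -0.015], [0, 0, 0], 0.4],
  [[0, 0, -0.02], [0, 0, 0], 0.4],
])

```text
time: 6.75
position: [0.4958, -0.316, 0.0479]
tcp_rot: [-167.5, -0.2, 19.3]
wrist_force: [0.4, 1.1, 0.7]
opening: 0.0375
```

```bash
python3 - <<'E'
from h import *
show(); snap('wrist','wrist8');snap('top','top8');snap('scene','scene8')
crop('wrist8',180,60,420,260,3.3,'w10')
crop('scene8',220,140,320,250,7,'s8')
E
```

```text
t 6.75 pos [ 0.4958 -0.316   0.0479] rpy [-167.5   -0.2   19.3] F [0.4 1.1 0.7] open 0.0375 J [-46.  23.  97.   6.  72. -68.]
```

View pics/w10.png

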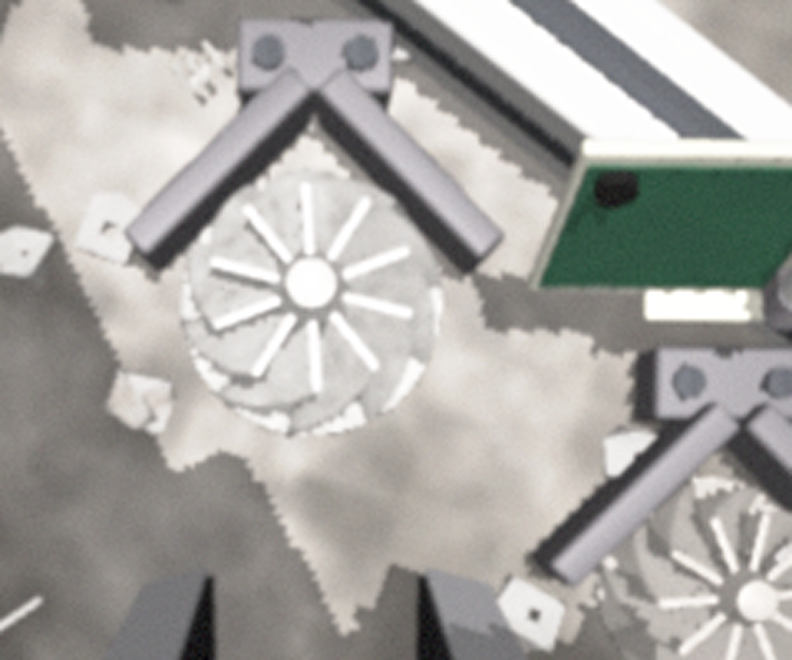

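View pics/s8.png

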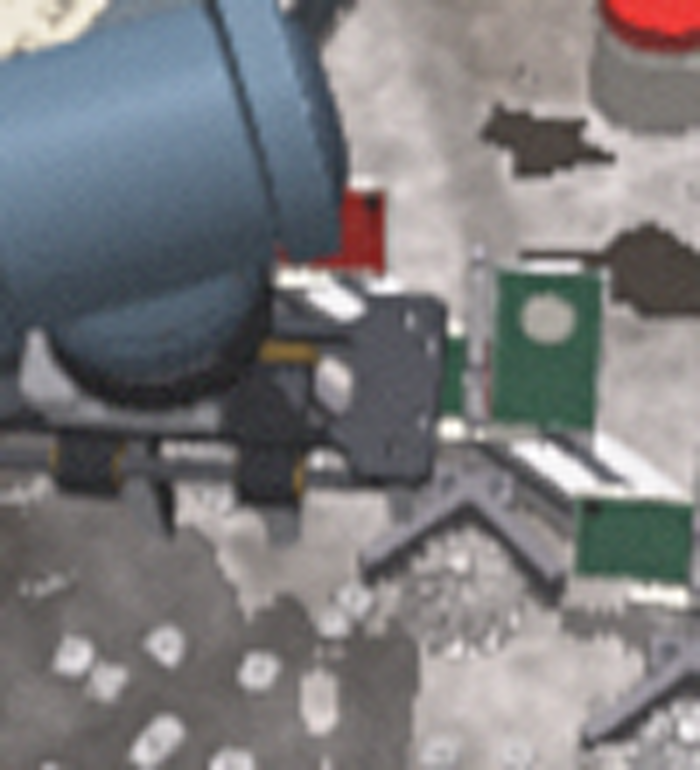

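```bash
python3 - <<'E'
from fit import *
p=np.load('bay.npy'); d=load('wrist8')
f=lambda x,y:np.array(((x+.5)/3.3-.5+180,(y+.5)/3.3-.5+60))
pts=[('a',[.0424,0,.022],f(313,103)),('l',[.007,.035,.022],f(152,262)),('r',[.007,-.035,.022],f(473,268)),('hub',[0,0,.031],f(313,283))]
c,s=np.cos(p[2]),np.sin(p[2])
for n,P,uv in pts:
    w=onz(d,uv,P[2]);q=w[:2]-p[:2]; print(n,np.round(1e3*np.array([c*q[0]+s*q[1],-s*q[0]+c*q[1]]),1),'nominal',P)
E
```

```text
a [40.7  0.2] nominal [0.0424, 0, 0.022]
l [ 7.1 33.6] nominal [0.007, 0.035, 0.022]
r [  6.7 -33.9] nominal [0.007, -0.035, 0.022]
hub [ 1.6 -0.3] nominal [0, 0, 0.031]
```

```bash
cat > g.py <<'E'
import sys
from fit import *
p=np.load('bay.npy'); show()
x,y,z=[float(v)/1e3 for v in sys.argv[1:4]]; n=int(sys.argv[4]) if len(sys.argv)>4 else None
c,s=np.cos(p[2]),np.sin(p[2]); q=pose()[0][:2]-p[:2]; print('bay tcp mm',np.round(1e3*np.array([c*q[0]+s*q[1],-s*q[0]+c*q[1]]),1))
goto(W(p,[x,y,z])[0],rot(108.6,0),n)
E
python3 g.py -40 10 200; python3 - <<'E'
from fit import *
p=np.load('bay.npy');print(W(p,[.112,.038,.16]))
E
```

```text
t 6.9 pos [ 0.4973 -0.3174  0.0495] rpy [-167.8   -0.3   19.3] F [-0.2 -0.4  0.1] open 0.0375 J [-46.  23.  96.   6.  72. -68.]
bay tcp mm [-65.4  -2. ]
rows 4 dist 0.1531 ang 12.2
[[-0.0027, -0.0142, -0.0354], [-3.05, -0.05, 0.19]]
[[-0.0028, -0.0123, -0.0361], [-3.05, -0.05, 0.19]]
[[-0.0029, -0.0103, -0.0367], [-3.05, -0.05, 0.19]]
[[-0.0029, -0.0083, -0.0372], [-3.05, -0.05, 0.19]]
[[ 0.40282234 -0.16201963  0.16      ]]
```

Request:
play_rows([
  [[-0.0027, -0.014, -0.0355], [-3, 0, 0.2], 0],
  [[-0.0027, -0.012, -0.036], [-3, 0, 0.2], 0],
  [[-0.0027, -0.01, -0.037], [-3, 0, 0.2], 0],
  [[-0.0027, -0.008, -0.037], [-3, 0, 0.2], 0],
  [[0, 0, 0], [0, 0, 0], 0],
])

```text
time: 7.4
position: [0.4749, -0.2921, 0.1968]
tcp_rot: [-179.3, 0.2, 18.6]
wrist_force: [0.1, -0.3, -0.0]
opening: 0.0019
```

```bash
python3 g.py 114 38 175
```

```text
t 7.4 pos [ 0.4749 -0.2921  0.1968] rpy [-179.3    0.2   18.6] F [ 0.1 -0.3 -0. ] open 0.0019 J [-43.   3. 103.   0.  75. -62.]
bay tcp mm [-34.2  11.2]
rows 4 dist 0.1522 ang 0.7
[[-0.0067, -0.037, 0.0059], [-0.17, 0.04, 0.0]]
[[-0.0067, -0.037, 0.0058], [-0.17, 0.04, 0.0]]
[[-0.0067, -0.037, 0.0057], [-0.17, 0.04, 0.0]]
[[-0.0067, -0.037, 0.0056], [-0.17, 0.04, 0.0]]
```

Request:
play_rows([
  [[-0.0067, -0.037, 0.001], [0, 0, 0], 0],
  [[-0.0067, -0.037, 0.001], [0, 0, 0], 0],
  [[-0.0067, -0.037, 0.006], [0, 0, 0], 0],
  [[-0.0067, -0.037, 0.006], [0, 0, 0], 0],
  [[0, 0, 0], [0, 0, 0], 0],
])

```text
time: 7.9
position: [0.3962, -0.1518, 0.1768]
tcp_rot: [-178.6, 0.5, 18.7]
wrist_force: [0.0, 0.0, 0.1]
opening: 0.0004
```

```bash
python3 g.py 114 38 88; python3 - <<'E'
from h import *
snap('top','top9');snap('wrist','wrist9');snap('scene','scene9')
crop('scene9',200,110,320,210,6.5,'s9'); crop('wrist9',100,150,460,420,2.1,'w11')
E
```

```text
t 7.9 pos [ 0.3962 -0.1518  0.1768] rpy [-178.6    0.5   18.7] F [0.  0.  0.1] open 0.0004 J [-37. -16. 122.   0.  75. -55.]
bay tcp mm [123.8  41.1]
rows 2 dist 0.0894 ang 1.4
[[0.0019, 0.0059, 0.0443], [-0.68, 0.24, 0.04]]
[[0.0017, 0.0054, 0.0443], [-0.68, 0.24, 0.04]]
```

View pics/s9.png

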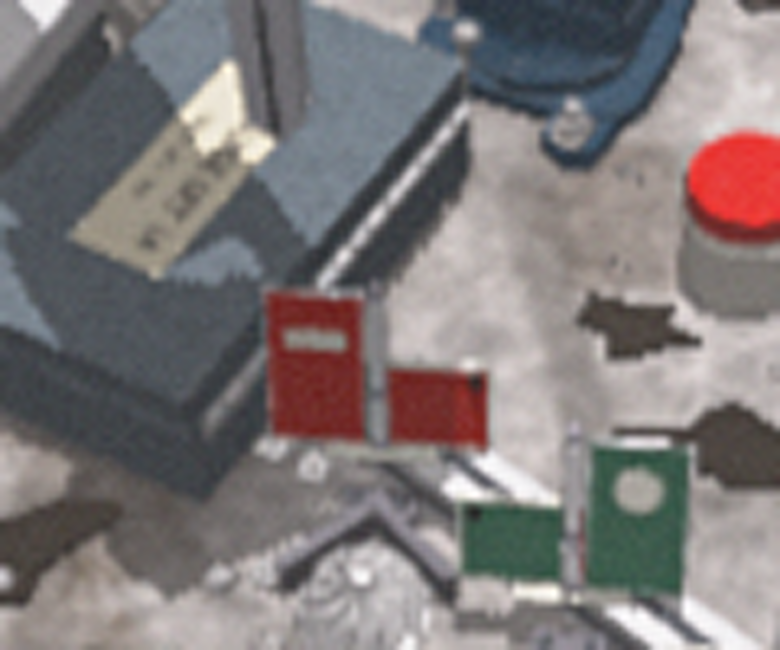

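View pics/wrist9.png

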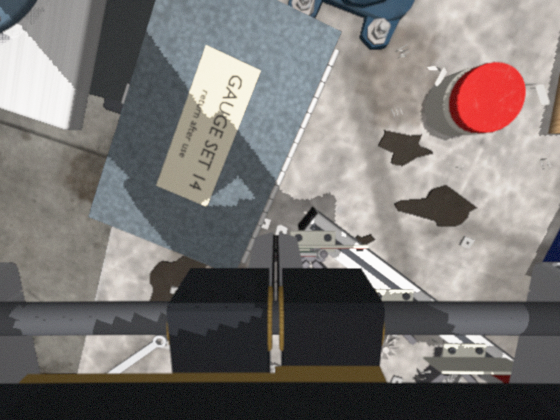

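```bash
python3 - <<'E'
from fit import *
from wpos import inb
A=load('top0');S=load('scene0')
for z in (.03,.05,.07,.09): 
    a=onz(A,(277,285),z);b=onz(S,(228.5,172.3),z); print(z,a,b,inb(a))
crop('top9',240,200,320,300,6,'t9')
E
```

```text
0.03 [ 0.38083253 -0.23466599  0.03      ] [ 0.35832051 -0.20345235  0.03      ] [0.0502 0.082 ]
0.05 [ 0.38075592 -0.23510441  0.05      ] [ 0.3687117  -0.21680005  0.05      ] [0.0498 0.0822]
0.07 [ 0.38067932 -0.23554283  0.07      ] [ 0.37910288 -0.23014775  0.07      ] [0.0494 0.0824]
0.09 [ 0.38060271 -0.23598125  0.09      ] [ 0.38949407 -0.24349545  0.09      ] [0.049  0.0826]
```

View pics/t9.png

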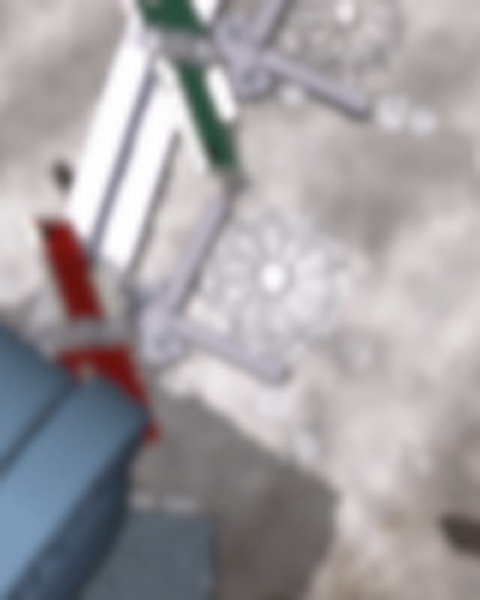

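```bash
python3 g.py 114 32 91 3
```

```text
t 8.05 pos [ 0.3991 -0.156   0.1795] rpy [-178.9    0.3   18.5] F [-0.   0.3  0.1] open 0.0003 J [-37. -15. 121.   0.  75. -55.]
bay tcp mm [118.9  39.6]
rows 3 dist 0.0889 ang 1.1
[[0.0027, 0.0022, 0.0294], [-0.36, 0.11, -0.02]]
[[0.0026, 0.002, 0.0295], [-0.36, 0.11, -0.02]]
[[0.0026, 0.0018, 0.0295], [-0.36, 0.11, -0.02]]
```

Request:
play_rows([
  [[0.003, 0.002, 0.03], [-0.4, 0, 0], 0],
  [[0.003, 0.002, 0.03], [-0.4, 0, 0], 0],
  [[0.002, 0.001, 0.027], [-0.4, 0, 0], 0],
  [[0, 0, 0], [0, 0, 0], 0],
])

```text
time: 8.45
position: [0.4119, -0.163, 0.0917]
tcp_rot: [179.6, 0.2, 18.3]
wrist_force: [-0.3, 0.5, 0.4]
opening: 0.0003
```

```bash
python3 g.py 114 32 89 2;python3 g.py 80 34 89 7; python3 - <<'E'
from h import *
snap('scene','scene10')
crop('scene10',220,140,300,210,9,'s10')
E
```

```text
t 8.45 pos [ 0.4119 -0.163   0.0917] rpy [179.6   0.2  18.3] F [-0.3  0.5  0.4] open 0.0003 J [-36.  -7. 124.  -0.  63. -54.]
bay tcp mm [108.1  29.7]
rows 2 dist 0.0069 ang 0.5
[[-0.0011, -0.0029, 0.0014], [0.2, 0.08, -0.13]]
[[-0.0011, -0.0029, 0.0014], [0.2, 0.08, -0.13]]
t 8.45 pos [ 0.4119 -0.163   0.0917] rpy [179.6   0.2  18.3] F [-0.3  0.5  0.4] open 0.0003 J [-36.  -7. 124.  -0.  63. -54.]
bay tcp mm [108.1  29.7]
rows 7 dist 0.0286 ang 0.5
[[-0.0006, 0.004, 0.0004], [0.06, 0.02, -0.04]]
[[-0.0006, 0.004, 0.0004], [0.06, 0.02, -0.04]]
[[-0.0006, 0.004, 0.0004], [0.06, 0.02, -0.04]]
[[-0.0006, 0.004, 0.0004], [0.06, 0.02, -0.04]]
[[-0.0006, 0.004, 0.0004], [0.06, 0.02, -0.04]]
[[-0.0006, 0.004, 0.0004], [0.06, 0.02, -0.04]]
[[-0.0006, 0.004, 0.0004], [0.06, 0.02, -0.04]]
```

View pics/s10.png

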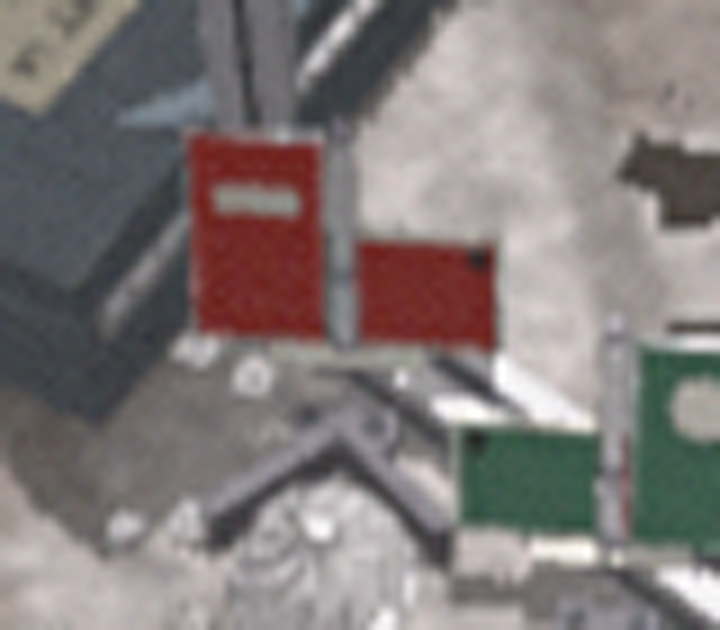

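Request:
play_rows([
  [[-0.001, 0.007, 0], [0, 0, 0], 0],
  [[-0.001, 0.007, 0], [0, 0, 0], 0],
  [[-0.001, 0.007, 0], [0, 0, 0], 0],
  [[-0.001, 0.007, 0], [0, 0, 0], 0],
])

```text
time: 8.9
position: [0.4217, -0.197, 0.0991]
tcp_rot: [179.1, -0.2, 18.3]
wrist_force: [-0.2, 0.3, 1.0]
opening: 0.0003
```

```bash
python3 g.py 62 26 89 3;  python3 - <<'E'
from h import *
snap('scene','scene11')
crop('scene11',220,140,300,210,9,'s11')
E
```

```text
t 8.9 pos [ 0.4217 -0.197   0.0991] rpy [179.1  -0.2  18.3] F [-0.2  0.3  1. ] open 0.0003 J [-39.  -4. 121.  -0.  63. -57.]
bay tcp mm [72.8 31.3]
rows 3 dist 0.0157 ang 1.0
[[0.0018, 0.0035, 0.0034], [0.31, -0.07, -0.1]]
[[0.0018, 0.0036, 0.0034], [0.31, -0.07, -0.1]]
[[0.0018, 0.0036, 0.0034], [0.31, -0.07, -0.1]]
```

View pics/s11.png

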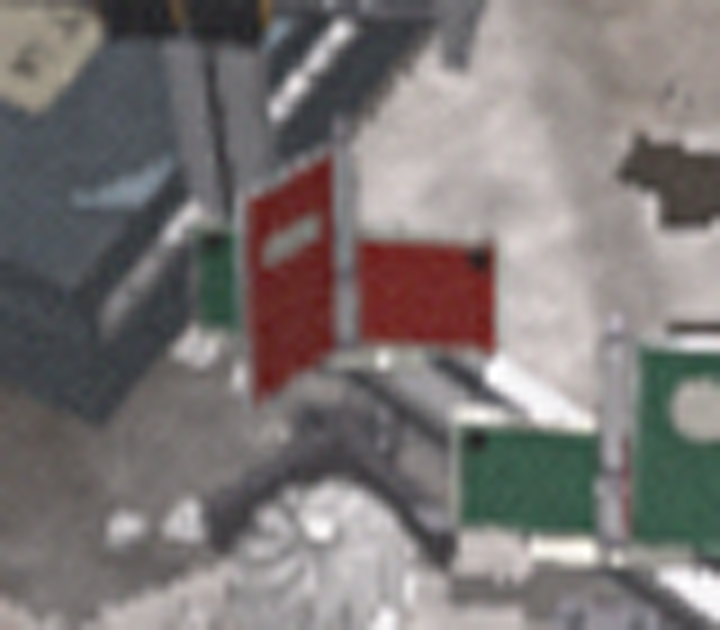

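Request:
play_rows([
  [[0.003, 0.005, 0.005], [0.3, 0, 0], 0],
  [[0.004, 0.005, 0.005], [0.3, 0, 0], 0],
  [[0.005, 0.003, 0.003], [0.3, 0, 0], 0],
  [[0.006, 0.002, 0.001], [0, 0, 0], 0],
])

```text
time: 9.35
position: [0.4456, -0.2086, 0.0852]
tcp_rot: [179.9, -0.3, 18.2]
wrist_force: [-0.6, 0.4, 0.9]
opening: 0.0001
```

```bash
python3 g.py 51 8 90 3;  python3 - <<'E'
from h import *
snap('scene','scene12')
crop('scene12',220,140,300,210,9,'s12')
E
```

```text
t 9.35 pos [ 0.4456 -0.2086  0.0852] rpy [179.9  -0.3  18.2] F [-0.6  0.4  0.9] open 0.0001 J [-38.   1. 117.   0.  61. -57.]
bay tcp mm [54.2 12.3]
rows 3 dist 0.0072 ang 0.5
[[0.0015, 0.0011, -0.0016], [0.03, -0.09, -0.14]]
[[0.0014, 0.0011, -0.0016], [0.03, -0.09, -0.14]]
[[0.0014, 0.0011, -0.0016], [0.03, -0.09, -0.14]]
```

View pics/s12.png

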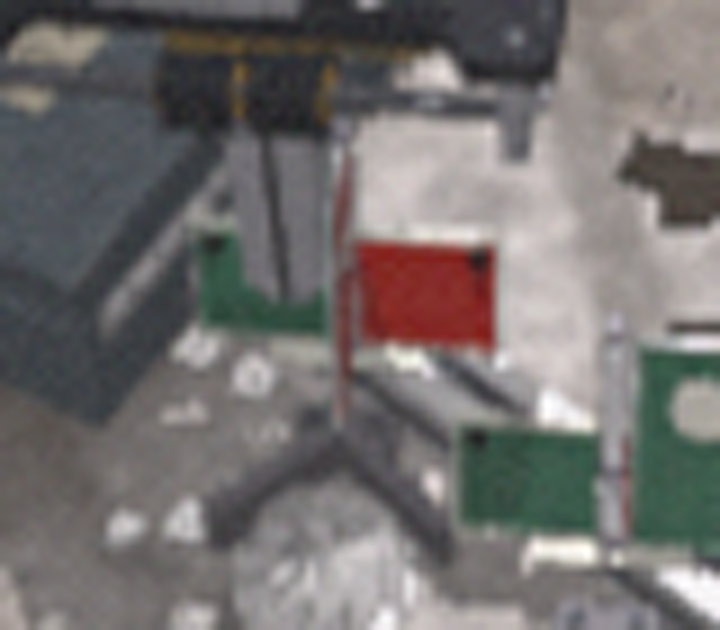

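Paddle is at about 90°; continue towards −y.

Request:
play_rows([
  [[0.007, 0, -0.0005], [0, 0, 0], 0],
  [[0.007, 0, -0.0005], [0, 0, 0], 0],
  [[0.006, -0.002, -0.0005], [0, 0, 0], 0],
  [[0, 0, 0], [0, 0, 0], 0],
])

```text
time: 9.8
position: [0.4668, -0.1989, 0.0868]
tcp_rot: [179.9, -0.3, 18.3]
wrist_force: [0.4, -0.7, -0.3]
opening: 0.0004
```

```bash
python3 g.py 52 -6 90 3;  python3 - <<'E'
from h import *
snap('scene','scene13')
crop('scene13',220,140,300,210,9,'s13')
E
```

```text
t 9.8 pos [ 0.4668 -0.1989  0.0868] rpy [179.9  -0.3  18.3] F [ 0.4 -0.7 -0.3] open 0.0004 J [-36.   3. 115.   0.  62. -54.]
bay tcp mm [ 56.6 -10.9]
rows 3 dist 0.0074 ang 0.4
[[-0.0016, 0.0016, -0.0011], [0.03, -0.1, -0.11]]
[[-0.0016, 0.0015, -0.0011], [0.03, -0.1, -0.11]]
[[-0.0016, 0.0015, -0.0011], [0.03, -0.1, -0.11]]
```

View pics/s13.png

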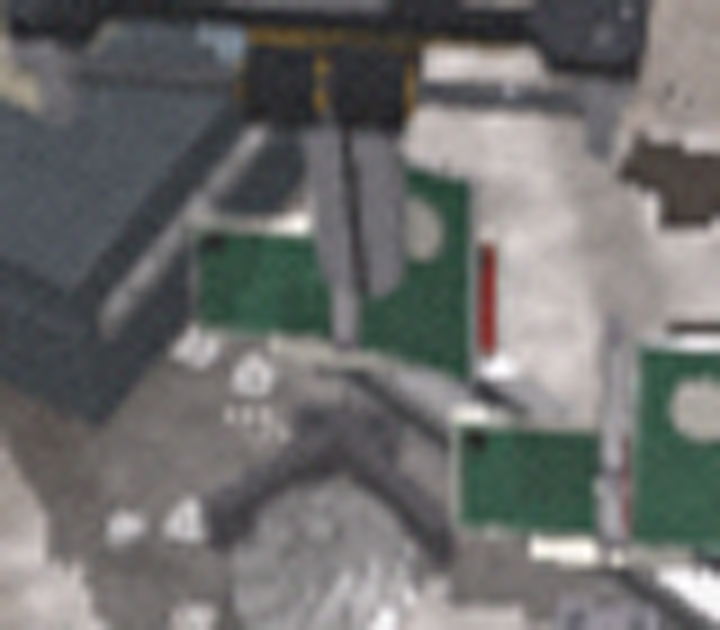

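Request:
play_rows([
  [[-0.002, 0.008, -0.004], [0, 0, 0], 0],
  [[0, 0.01, -0.02], [0, 0, 0], 0],
  [[0, 0.01, -0.04], [0, 0, 0], 0],
  [[0, 0.02, -0.04], [0, 0, 0], 0],
  [[0, 0.03, -0.04], [0, 0, 0], 0],
])

```text
time: 10.35
position: [0.4842, -0.2721, 0.2283]
tcp_rot: [-179.3, 0.2, 18.4]
wrist_force: [1.3, -1.2, 0.1]
opening: 0.0005
```

Request:
play_rows([
  [[0, 0.045, -0.01], [0, 0, 0], 0],
  [[0, 0.045, -0.01], [0, 0, 0], 0],
  [[0, 0.045, -0.005], [0, 0, 0], 0],
  [[0, 0.04, 0], [0, 0, 0], 0],
  [[0, 0, 0], [0, 0, 0], 0],
])

```text
time: 10.85
position: [0.5419, -0.4527, 0.2647]
tcp_rot: [179.7, -0.2, 18.2]
wrist_force: [-0.2, 0.9, -0.5]
opening: 0.0005
```

```bash
python3 - <<'E'
from h import *
show()
snap('scene','scene14');snap('top','top14');snap('wrist','wrist14')
crop('scene14',220,140,350,240,6,'s14');crop('top14',230,130,330,290,5*.75,'t14')
E
```

```text
t 10.85 pos [ 0.5419 -0.4527  0.2647] rpy [179.7  -0.2  18.2] F [-0.2  0.9 -0.5] open 0.0005 J [-49.  19.  77.   0.  84. -67.]
```

View pics/s14.png

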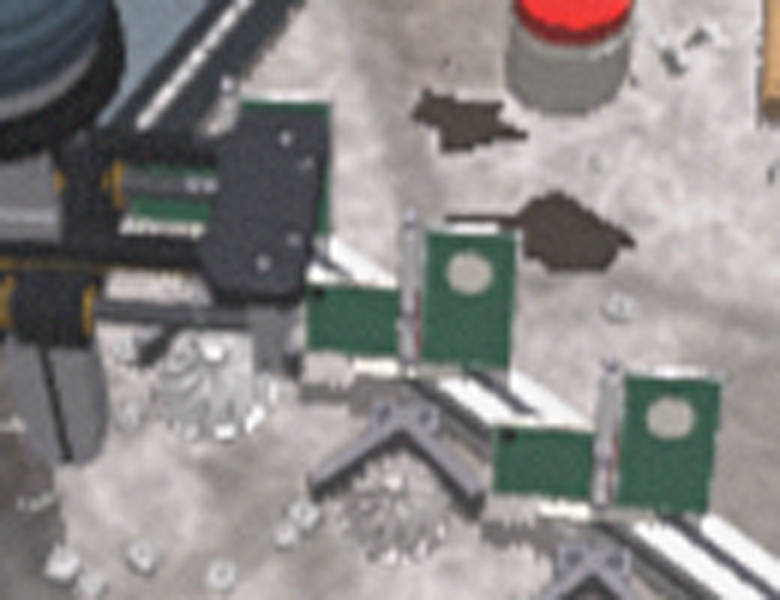

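View pics/wrist14.png

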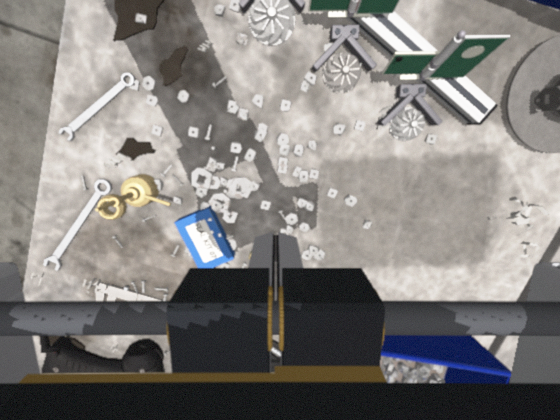

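View pics/t14.png

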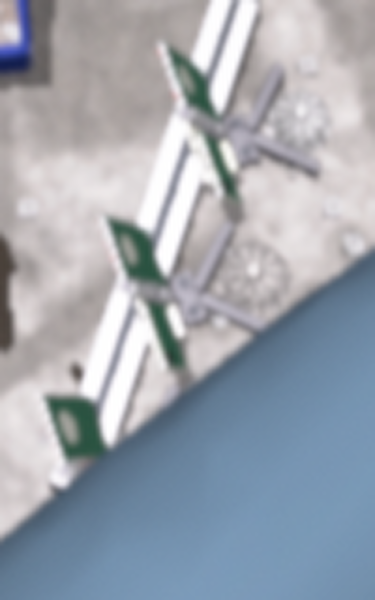

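Request:
play_rows([
  [[0, 0.045, -0.01], [0, 0, 0], 0],
  [[0, 0.045, -0.01], [0, 0, 0], 0],
  [[-0.02, 0.045, 0], [0, 0, 0], 0],
  [[-0.03, 0.03, 0], [0, 0, 0], 0],
  [[-0.03, 0.02, 0], [0, 0, 0], 0],
])

```text
time: 11.5
position: [0.5278, -0.6399, 0.2844]
tcp_rot: [-179.7, -0.1, 19.3]
wrist_force: [-0.6, -0.7, 0.7]
opening: 0.0004
```

```bash
python3 - <<'E'
from h import *
show()
snap('scene','scene15');snap('top','top15')
crop('scene15',225,140,295,245,7.2,'s15');crop('top15',215,110,345,300,3.1,'t15')
E
```

```text
t 11.5 pos [ 0.5278 -0.6399  0.2844] rpy [-1.797e+02 -1.000e-01  1.930e+01] F [-0.6 -0.7  0.7] open 0.0004 J [-58.  37.  51.   0.  92. -78.]
```

View pics/s15.png

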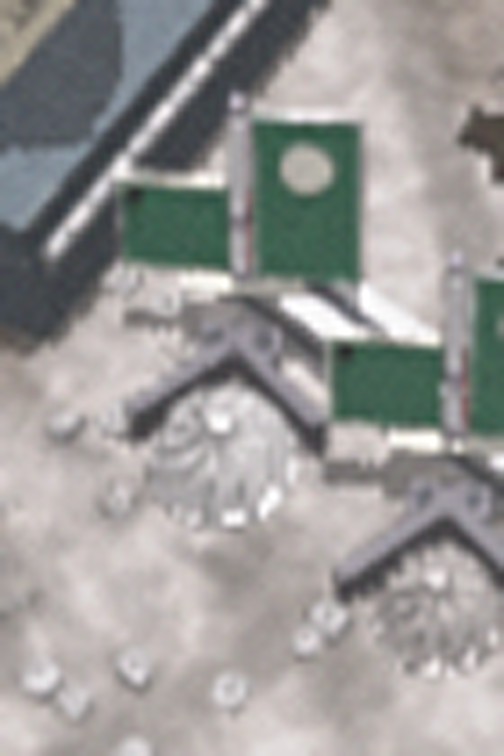

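View pics/t15.png

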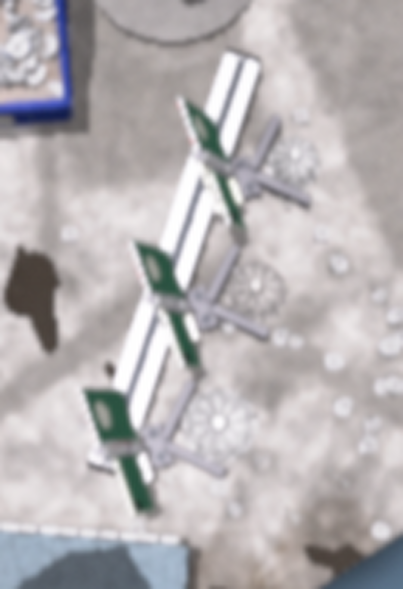

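```bash
python3 - <<'E'
from fit import *
from wpos import inb
d=load('scene15');t=load('top15')
print(inb(onz(d,((218.5)/7.2-.5+225,(423.5)/7.2-.5+140),.031)),inb(onz(t,((219.5)/3.1-.5+215,(423.5)/3.1-.5+110),.031)))
# apex in the same images' terms
print(inb(onz(d,((236)/7.2-.5+225,(358)/7.2-.5+140),.022)))
for f in('scene','top'):
    a=load(f+'0')['c'].astype(int);b=load(f+'15')['c'].astype(int)
    m=(abs(a-b).max(2)>45).astype(np.uint8); n,_,st,_=cv2.connectedComponentsWithStats(m)
    print(f,[list(x) for x in st[1:] if x[4]>25])
E
```

```text
[0.0004 0.0022] [0.0015 0.002 ]
[0.0392 0.0016]
scene [[np.int32(0), np.int32(0), np.int32(213), np.int32(326), np.int32(33373)], [np.int32(153), np.int32(0), np.int32(13), np.int32(12), np.int32(58)], [np.int32(232), np.int32(1), np.int32(13), np.int32(35), np.int32(121)], [np.int32(168), np.int32(5), np.int32(35), np.int32(18), np.int32(276)], [np.int32(160), np.int32(13), np.int32(8), np.int32(22), np.int32(94)], [np.int32(227), np.int32(24), np.int32(6), np.int32(16), np.int32(34)], [np.int32(186), np.int32(54), np.int32(27), np.int32(8), np.int32(59)], [np.int32(188), np.int32(92), np.int32(37), np.int32(10), np.int32(226)], [np.int32(239), np.int32(96), np.int32(7), np.int32(12), np.int32(42)], [np.int32(210), np.int32(113), np.int32(29), np.int32(49), np.int32(519)], [np.int32(170), np.int32(117), np.int32(16), np.int32(5), np.int32(56)], [np.int32(180), np.int32(117), np.int32(24), np.int32(10), np.int32(135)], [np.int32(238), np.int32(147), np.int32(19), np.int32(34), np.int32(365)], [np.int32(192), np.int32(148), np.int32(12), np.int32(12), np.int32(27)], [np.int32(260), np
[... 924 characters left out ...]
2), np.int32(21), np.int32(265)], [np.int32(127), np.int32(271), np.int32(5), np.int32(11), np.int32(43)], [np.int32(108), np.int32(272), np.int32(18), np.int32(4), np.int32(51)], [np.int32(134), np.int32(272), np.int32(14), np.int32(28), np.int32(226)], [np.int32(98), np.int32(284), np.int32(8), np.int32(7), np.int32(33)], [np.int32(521), np.int32(308), np.int32(39), np.int32(112), np.int32(2903)], [np.int32(442), np.int32(328), np.int32(18), np.int32(7), np.int32(38)], [np.int32(214), np.int32(347), np.int32(21), np.int32(9), np.int32(125)], [np.int32(108), np.int32(349), np.int32(137), np.int32(71), np.int32(4510)], [np.int32(421), np.int32(349), np.int32(16), np.int32(12), np.int32(57)]]
```

```bash
python3 -c "
from cell import env
env.sign_off()"
```

```text
the job is handed in; nothing more can be done
```

The large wheel is home in the left V nest and that nest's paddle now lies over to the right, green in front. I handed the job in at about 11.6 s, with the arm well clear.

- **Wheel:** I slid it along the bench with two fingertips and never gripped or lifted it. The last push was along the nest axis and stalled at about 20 N. My final pictures put the hub within 1–2 mm of home. It reads about 2 mm to the left of the nest's fitted axis, but the V itself reads about 1.6 mm to the left in the same picture, so I judged it central. Contact with both sides of the V comes from this and the stall; I could not see it directly.
- **Fingertip rise:** During that last push the fingertips climbed about 5 mm, so I stopped and backed off. The wheel looked flat afterwards.
- **Paddle:** I swung it over from behind with the closed fingertips. Its final picture matches the two neighbouring green signs.
- **Everything else:** Comparing pictures from before and after showed no change at the other two wheels, their signs or the grease pot. I did not check the oil can and blue box as closely: the arm covered that area in the comparison, though both were standing in a late wrist picture.

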